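# Feel for the hidden release of a pipe clamp and hold it down

### The job

The release catch of the pipe clamp sits in a notch somewhere along the black ledge at the back of the clamp. Touch the ledge at either end with a fingertip, feel along it until the finger drops into the notch, press the catch there right down so that the jaw opens, and finish while still holding it down. Only touch and press: do not lift or shift the pipe or the tape measure, coupling and tape roll in front of the clamp.

Things in the scene. Friction and masses are not known exactly. Their poses are not given: they have to be found in the camera images.
- jig: pipe clamp jig bolted to the raised wooden platform (its top 215 mm above the bench): aluminium plate 132 x 356 mm, blue walls. Origin on the platform, mid-width; x points to the back, y along the ledge to the left, z up. Front to back: jaw (front at x = -69 mm), trough with pipe (axis x = -10 mm, pipe top 55 mm up), blue wall (x 12 to 20 mm, top 62 mm up), black ledge (x 20 to 64 mm, y -174 to 174 mm, top 50 mm up)
- ledge_mid (a point): middle of the black ledge's length and width, at its top (50 mm above the platform, 265 mm above the bench); axes as the jig's. Between two fixed end pieces the ledge has five black blocks 56 mm long, centred at y = -112, -56, 0, 56, 112 mm from here. Four are solid and level with the ends; one, not known beforehand which, has the notch
- ledge_left (a point): middle of the top face (44 x 34 mm, 50 mm above the platform) of the ledge's left fixed end piece, black, solid; 157 mm from ledge_mid; axes as the jig's
- ledge_right (a point): middle of the top face (44 x 34 mm, 50 mm above the platform) of the ledge's right fixed end piece, black, solid; 157 mm from ledge_mid; axes as the jig's
- catch (a joint): press of the release catch, m: 0 = up, 0.010 = down on its stop. The catch is the black floor (42 x 47 mm) of the notch, a recess with upright ends in the middle of its block, 50 mm long, as wide as the ledge, open at the back. Its top is 5 mm below the ledge top when up, 15 mm when down. Sprung: gives from about 3 N, about 11 N at the stop, rises when let go
- jaw (a joint): opening of the dark steel jaw at the front of the jig, m: 0 = closed on the pipe, 0.012 = fully open. Linked to the catch: it opens 1.2 mm for each mm of press
- pipe_mid (a point): centre of the grey plastic pipe, 260 mm long, diameter 43 mm, lying loose in the jig's trough, along the jig's y (x axis of the point along the pipe)
- tape_measure: yellow tape measure, 38 x 112 x 62 mm; bystander in front of the jig; origin in the middle of its underside
- coupling: tan pipe coupling standing on end, diameter 51, 44 mm high; bystander in front of the jig; origin in the middle of its underside
- thread_tape: roll of blue thread tape lying flat, diameter 54, 18 mm high; bystander in front of the jig; origin in the middle of its underside

How it is judged:
By the outcome, as a careful person would: the job done as asked, in the order asked, and still so for the second after the job is handed in, while the arm keeps its last pose, push and grip.
It also fails if it takes over 51 s, if anything falls off the work surface, if the arm or the gripper's body presses on something with over 40 N, if the wrist force passes 120 N, or if a joint passes its speed limit or range.

### The arm

A 7-joint arm with a two-finger parallel gripper is mounted at the origin on a cart in front of the work surface, level with it; the furniture and walls round the work are solid. World frame = base frame: x ahead of the robot, y to its left, z up, the work surface at z = 0. Lengths are in m, angles in degrees, forces in N, time in s.
With the tool pointing down it reaches from about 0.425 to 0.875 m from the base axis. Payload 4.7 kg.
Tool frame: the origin (TCP) lies midway between the tips of the shut fingers; the grasp point (between the pads) lies 19 mm behind it; z points along the fingers, y is the line along which they close (so a half turn about z gives the same grasp; the last joint's range is limited). The gripper opens to 87 mm and grips with 3 to 60 N. Pads are 19 mm wide; open, the fingers measure 117 mm over their backs; the gripper's body (75 mm by 190 mm) begins 51 mm behind the grasp point.
Start: joints at [71.11, 18.392, -4.016, 83.108, 1.295, 78.541, -3.26], TCP at [0.219, -0.612, 0.223] pointing down, gripper open.
Joint ranges: [-163.93, 163.93], [-17.29, 119.83], [-79.2, 71.16], [3.27, 140.29], [-89.18, 269.18], [5.43, 117.66], [-154.24, 154.24]. Speed limits (degrees/s): [147.25, 147.25, 180, 180, 180, 180, 180].

### API

Orientations are given as [roll, pitch, yaw] about the fixed x, y, z axes, in that order (R = Rz(yaw) Ry(pitch) Rx(roll)).
In Python, from cell import env, viewer, boxes_of, masks_of gives the robot as it stands. The module is installed in compiled form; this text tells all that it offers.
- The arm moves only by the tool apply_moves, never from a script. Its argument "moves" is a list of rows, each a list of 7 numbers: the shift along the tool's x, y, z scaled (see below), then the turn, a rotation vector about the tool's x, y, z scaled (see below), then the opening, from 0 (shut) to 1 (fully open). A call has 1 to 20 rows; each row is the pose to reach, as a shift and turn from the pose commanded when the call began, along the tool's axes at that moment; what a row does not reach only later rows make up. The controller multiplies each number of a shift by 0.2 m and each number of a turn by 1.5 rad. A row lasts 1/10 s, in which the tool goes at most 50 mm and 8.59 degrees, less where a joint would pass 70% of its speed; a pose out of reach is approached as far as the arm can. A call with a number of a shift or a turn outside -1 to 1 is refused whole. A call with a gripper value outside its range is refused whole. The fingers move at their own pace and stop on an object; "grip_force" is the grip in N (left out, the last holds). Time passes only in rows, so rows that repeat a pose let the fingers close. It gives the time, the measured TCP pose, the force, the opening and the grip force at its end, in the units of the state.
- env.get_obs(): the state, without advancing time (a new reading comes with each control period).
- viewer.read_camera(name): name is "scene" or "top" or "wrist"; returns the picture (400x640x3 uint8, red, green, blue); there is no depth.
- viewer.get_calibration(name): a dict with "fov_y" (degrees; the focal length in pixels is half the picture's height over the tangent of half this angle, whatever the lens; pixels are square), "cx", "cy" (the principal point, pixels), "k1" (the pictures are not rectified: a ray, as slopes to the right and down, at radius r is drawn at 1 + k1 r^2 times it, then the intrinsics apply), "position" and "orientation" of the camera in the world. Camera axes: x right, y up, looking along -z (the intrinsics and any distortion apply to the point x, -y, -z); pixel columns grow to the right and rows downward; lengths in m; the calibration is good to about 2 mm. A picture is of the moment at which its call begins: read the wrist's pose just before it. get_calibration takes no time and is no camera call; for the wrist camera it gives the pose at the moment of the call.
- env.sign_off(): hands the job in; it is judged then, once.
Trained networks look in the newest picture that a camera, given by its name, has taken for a name from the list of things; names that differ only in an ending like _2 or _b are one class to them, and where a whole thing is asked for, a point or a joint stands for the part that bears it (a point fixed in the world has none). Each returns a list of dicts, best first, with "conf" (0 to 1); they miss things now and then, are a little off and sometimes report something else, mostly with a low value. They report only what shows in the picture. A call takes as long as a camera call.
- boxes_of(camera, target): "location" ([column, row] in pixels, amid what is visible of it).
- masks_of(camera, target): "pixels" (400x640 bool, what is visible of it) and "location" ([column, row] in pixels, amid what is visible of it).
The state is a dict: "time_s": time; "qpos": joint angles; "joint_velocities": joint speeds; "effort": joint torques, N m; "tool_pos": TCP position; "tool_rot": TCP orientation; "force": force on the tool from outside, world axes, zero at the start; "wrist_torque": the same for the moment, N m; "grip_width": finger opening in m; "grasp_force": force on a finger pad.
Only numpy, scipy, OpenCV 4.12 (cv2) and the standard library are available. Lean on these libraries where they do the work, as an engineer would, in place of code of your own. Each camera call takes 0.05 s, during which the arm holds its last target. There are 200 camera calls.

## Working session

There is one attempt and no reset: what is moved stays moved. The work goes in short steps, Python scripts to look and compute and a tool call to move; the robot and the scene stay as the last step left them, time stands still between calls to the robot, and variables do not carry over. Pictures are saved under pics/ and viewed, at most 10 in all, crops included, and the job is handed in when it is done.

Besides the shell and the picture viewer there is one more tool, called after "Request:" as name(argument=value, ...), one argument or row to a line, values as JSON. apply_moves: Moves the arm, as the interface text tells. Shifts and turns lie within -1 to 1; 1 stands for 0.2 m of shift or 1.5 rad of turn. Its arguments: {"type":"object","properties":{"moves":{"type":"array","items":{"type":"array","items":{"type":"number","minimum":-1,"maximum":1}}},"grip_force":{"type":"number"}},"required":["moves"]}

```bash
mkdir -p pics; cat > h.py <<'E'
import numpy as np, cv2
from cell import env, viewer, boxes_of, masks_of
from scipy.spatial.transform import Rotation as R
def rot(c):
    o=np.array(c["orientation"],float)
    if o.shape==(3,3): return o
    if o.size==4: raise SystemExit("quat?")
    return R.from_euler('xyz',o,degrees=True).as_matrix()
def ray(c,px):
    f=200/np.tan(np.radians(c["fov_y"])/2)
    d=np.array([(px[0]-c["cx"])/f,(px[1]-c["cy"])/f]); u=d.copy()
    for _ in range(30): u=d/(1+c["k1"]*(u@u))
    return rot(c)@np.array([u[0],-u[1],-1])
def onz(c,px,z):
    r=ray(c,px); p=np.array(c["position"]); return p+r*(z-p[2])/r[2]
def proj(c,P):
    f=200/np.tan(np.radians(c["fov_y"])/2)
    q=rot(c).T@(np.array(P)-c["position"]); u=np.array([q[0],-q[1]])/-q[2]
    u=u*(1+c["k1"]*(u@u)); return u*f+[c["cx"],c["cy"]]
def snap(n,name):
    c=viewer.get_calibration(n); im=viewer.read_camera(n); cv2.imwrite(f"pics/{name}.png",im[...,::-1]); return c,im
E
python3 - <<'E'
from h import *
print(env.get_obs())
for n in("scene","top"):
    c,im=snap(n,n+"0"); print(c)
    for t in("jig","ledge_left","ledge_right","catch","pipe_mid","jaw","ledge_mid"):
        print(n,t,[(round(b["conf"],2),np.round(b["location"])) for b in boxes_of(n,t)][:3])
a=cv2.imread("pics/scene0.png")
E
```

```text
{'time_s': 0.0, 'qpos': array([71.11109733, 18.44005056, -4.01396878, 83.17513446,  1.2959424 ,
       78.54002627, -3.25867969]), 'joint_velocities': array([ 0.07089179, -0.02024508, -0.0115031 ,  0.02892221, -0.03343083,
        0.15597845,  0.03094222]), 'effort': array([-3.48665862e-04, -4.91289997e+01, -4.04113596e-01, -3.12529635e+01,
       -6.40737475e-02,  4.36556130e-02,  1.66960035e-04]), 'tool_pos': array([ 0.21882203, -0.61147399,  0.22144803]), 'tool_rot': array([-1.79890077e+02,  7.13165800e-03,  1.96986898e+01]), 'force': array([ 0.25386776, -0.36984024, -0.51003235]), 'wrist_torque': array([ 0.01400711,  0.00261415, -0.00379044]), 'grasp_force': 0.0, 'grip_width': 0.08698473565178781}
{'fov_y': 45.31908917152621, 'cx': 324.0614385685466, 'cy': 198.8209868294576, 'k1': 0.0091826710568398, 'position': array([0.19679395, 0.50804992, 0.9155884 ]), 'orientation': array([  42.60363068,    0.81856767, -150.81160245])}
scene jig [(0.57, array([314., 221.]))]
scene ledge_left [(0.74, array([313., 218.]))]
scene ledge_right [(0.76, array([316., 222.]))]
scene catch [(0.66, array([304., 169.])), (0.48, array([314., 216.]))]
scene pipe_mid [(0.76, array([328., 185.])), (0.45, array([308., 171.]))]
scene jaw [(0.93, array([343., 196.]))]
scene ledge_mid [(0.61, array([314., 218.]))]
{'fov_y': 45.409304620749936, 'cx': 318.5101457228775, 'cy': 203.24673405524106, 'k1': 0.0002887953644162027, 'position': array([ 0.35715962, -0.00287941,  1.12927008]), 'orientation': array([  8.71866504,   1.4798131 , -88.46458041])}
top jig [(0.66, array([351., 178.]))]
top ledge_left [(0.91, array([346., 181.]))]
top ledge_right [(0.58, array([347., 182.]))]
top catch [(0.75, array([360., 164.]))]
top pipe_mid [(0.9, array([364., 196.])), (0.4, array([350., 183.]))]
top jaw [(0.72, array([352., 210.]))]
top ledge_mid [(0.67, array([347., 183.]))]
```

View pics/scene0.png

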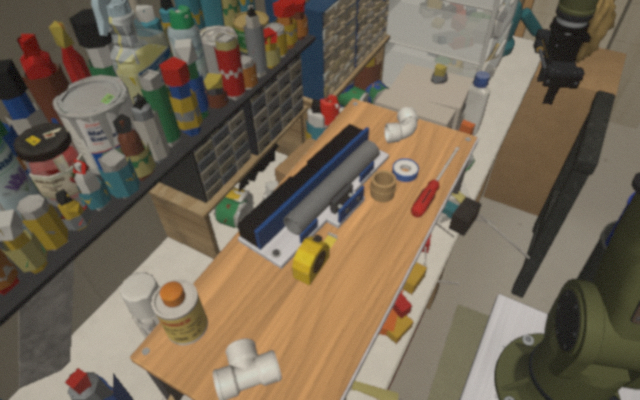

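View pics/top0.png

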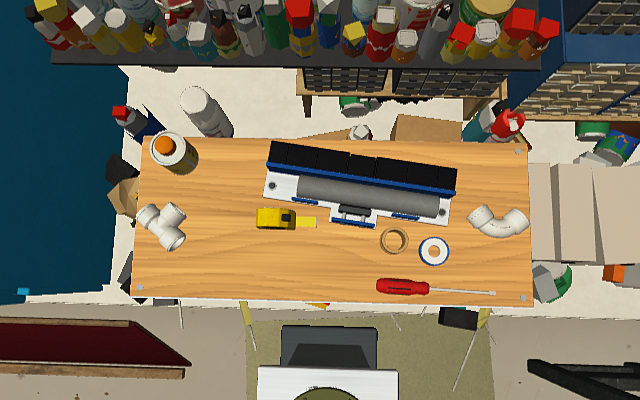

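The clamp runs across the platform: in the top view the ledge goes from about (270,155) to (457,180). A shelf with bottles stands behind it at rows below 65. I'll zoom in on the ledge.

```bash
python3 - <<'E'
from h import *
c=viewer.get_calibration("top"); im=cv2.imread("pics/top0.png")
cr=cv2.resize(im[130:240,255:470],None,fx=3.7,fy=3.7,interpolation=cv2.INTER_CUBIC)
cv2.imwrite("pics/crop.png",cv2.convertScaleAbs(cr,alpha=1.6,beta=30))
m=masks_of("top","pipe_mid")[0]["pixels"]; ys,xs=np.nonzero(m)
print(m.sum(),cv2.minAreaRect(np.c_[xs,ys].astype(np.float32)), xs.mean(), ys.mean())
for n in("ledge_mid","jig"):
    for mm in masks_of("top",n)[:1]:
        ys,xs=np.nonzero(mm["pixels"]); print(n,mm["conf"],cv2.boxPoints(cv2.minAreaRect(np.c_[xs,ys].astype(np.float32))))
for p in [(133,140),(530,150),(530,305),(133,297)]: print(onz(c,p,.215))
E
```

```text
3296 ((367.7251281738281, 196.52935791015625), (143.6132049560547, 24.167526245117188), 8.702223777770996) 367.29247572815535 196.39836165048544
ledge_mid 0.65 [[258.41818 211.4221 ]
 [269.40042 139.83415]
 [458.85092 168.8976 ]
 [447.86868 240.48555]]
jig 0.78 [[258.8014  212.19046]
 [269.23938 140.86429]
 [458.5749  168.57193]
 [448.1369  239.8981 ]]
[0.61596315 0.39828252 0.215     ]
[ 0.61094221 -0.38435862  0.215     ]
[ 0.31493921 -0.37267443  0.215     ]
[0.30875386 0.37174489 0.215     ]
```

View pics/crop.png

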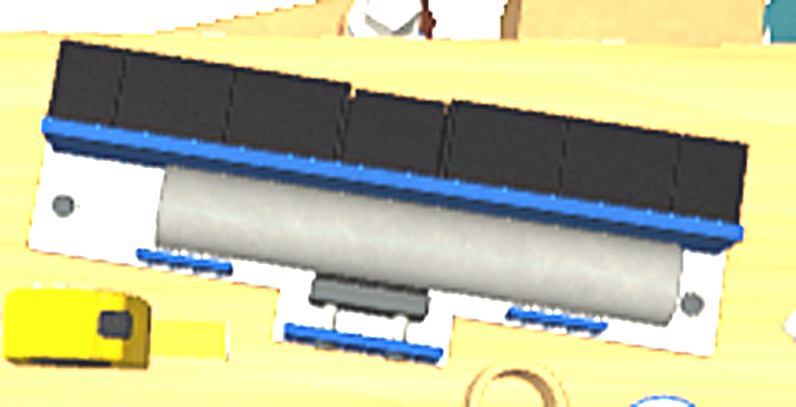

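The crop shows all seven ledge pieces. The piece between crop columns 350 and 448, which is the middle block, looks recessed. Next I'll fit the jig pose.

```bash
python3 - <<'E'
from h import *
c=viewer.get_calibration("top")
g=lambda u,v,z: onz(c,(255+u/3.7,130+v/3.7),z)[:2]
BL,BR=g(63,41,.265),g(747,144,.265); WL,WR=g(45,120,.277),g(742,232,.277)
print(BL,BR,np.linalg.norm(BL-BR),WL,WR,np.linalg.norm(WL-WR))
d=(BL-BR)/np.linalg.norm(BL-BR); e=(WL-WR)/np.linalg.norm(WL-WR)
print("yaw",[np.degrees(np.arctan2(-q[0],q[1])) for q in(d,e)])
a=np.radians(np.mean([np.degrees(np.arctan2(-q[0],q[1])) for q in(d,e)]))
ex=np.array([np.cos(a),np.sin(a)]);ey=np.array([-ex[1],ex[0]])
m1=(BL+BR)/2-ex*.022; m2=(WL+WR)/2+ex*.022
print("mid",m1,m2, "width check",((BL+BR)/2-(WL+WR)/2)@ex)
m=(m1+m2)/2; print("mid",m,"R",m-.157*ey,"L",m+.157*ey)
print("pipe",onz(c,(367.5,196.5),.26))
o=env.get_obs(); T=R.from_euler('xyz',o['tool_rot'],degrees=True)
print("deltatool to R z.35:",T.inv().apply(np.r_[m-.157*ey,.35]-o['tool_pos'])/.2)
E
```

```text
[0.60479618 0.11316527] [ 0.55864553 -0.22940268] 0.34566267060515093 [0.56079859 0.11881881] [ 0.51205329 -0.22311499] 0.34539083247621355
yaw [np.float64(-7.672673772048855), np.float64(-8.11328815290314)]
mid [ 0.55992927 -0.0550976 ] [ 0.55821752 -0.0551692 ] width check 0.045685708045749465
mid [ 0.55907339 -0.0551334 ] R [ 0.53751365 -0.21064603] L [0.58063314 0.10037923]
pipe [ 0.50447077 -0.06664362  0.26      ]
deltatool to R z.35: [ 2.17540504 -1.35243143 -0.63720942]
```

Request:
apply_moves(
  moves=[
    [0,0,-0.25,0,0,0,0],
    [0,0,-0.5,0,0,0,0],
    [0.1,-0.06,-0.68,0,0,0,0],
    [0.3,-0.19,-0.68,0,0,0,0],
    [0.5,-0.31,-0.68,0,0,0,0],
    [0.7,-0.44,-0.68,0,0,0,0],
    [0.9,-0.56,-0.68,0,0,0,0],
    [1,-0.63,-0.68,0,0,0,0],
    [1,-0.63,-0.68,0,0,0,0],
  ],
)

```text
time_s: 1.85
tool_pos: [0.3687, -0.4216, 0.3593]
tool_rot: [180.0, -0.1, 20.2]
force: [-0.5, 1.2, 0.6]
grip_width: 0.0229
grasp_force: 0.0
```

Request:
apply_moves(
  moves=[
    [0.2,-0.12,0,0,0,0.05,0],
    [0.4,-0.24,0,0,0,0.1,0],
    [0.6,-0.36,0,0,0,0.2,0],
    [0.8,-0.48,0,0,0,0.3,0],
    [1,-0.61,0,0,0,0.321,0],
    [1,-0.61,0,0,0,0.321,0],
    [1,-0.61,0,0,0,0.321,0],
    [1,-0.61,0,0,0,0.321,0],
  ],
)

```text
time_s: 2.65
tool_pos: [0.5111, -0.2458, 0.3584]
tool_rot: [179.9, 0.0, -8.0]
force: [0.6, -0.9, 0.4]
grip_width: 0.0001
grasp_force: 0.0
```

```bash
cat > where.py <<'E'
from h import *
o=env.get_obs(); T=R.from_euler('xyz',o['tool_rot'],degrees=True)
a=np.radians(-7.9); ex=np.array([np.cos(a),np.sin(a)]);ey=np.array([-ex[1],ex[0]])
m=np.array([.559,-.055]); p=o['tool_pos']
print(o['time_s'],p,o['tool_rot'],"F",o['force'],"jig xy rel mid mm",1e3*(p[:2]-m)@ex,1e3*(p[:2]-m)@ey,"joints",np.round(o['qpos']))
print("to R, z .28 (units):",T.inv().apply(np.r_[m-.157*ey,.28]-p)/.2)
E
python3 where.py; python3 - <<'E'
from h import *
c,im=snap("wrist","w1")
m=np.array([.559,-.055]);a=np.radians(-7.9); ex=np.array([np.cos(a),np.sin(a)]);ey=np.array([-ex[1],ex[0]])
im=im[...,::-1].copy()
for y in(-.174,-.14,-.084,-.028,.028):
  for x in(-.022,.022):
    q=proj(c,np.r_[m+ex*x+ey*y,.265]); print(q); cv2.circle(im,tuple(int(v) for v in q),3,(0,0,255),1)
cv2.imwrite("pics/w1.png",im)
E
```

```text
2.65 [ 0.51112727 -0.24584041  0.35839905] [ 1.79931417e+02  3.63936010e-02 -8.03435456e+00] F [ 0.57782981 -0.86238296  0.36564631] jig xy rel mid mm -21.18842068725131 -195.60907445224004 joints [ 42.   8. -21.  81.   3.  92. -77.]
to R, z .28 (units): [ 0.1057381  -0.19376227  0.39169653]
[299.04685683 200.61320073]
[297.8419419  153.93386269]
[263.1492545 200.6970386]
[260.24521752 154.06843325]
[204.39790859 200.82992373]
[198.75334782 154.38478116]
[146.48880849 200.95542773]
[138.23319924 154.81813844]
[ 89.85632964 201.07250228]
[ 79.18523003 155.36753345]
```

View pics/w1.png

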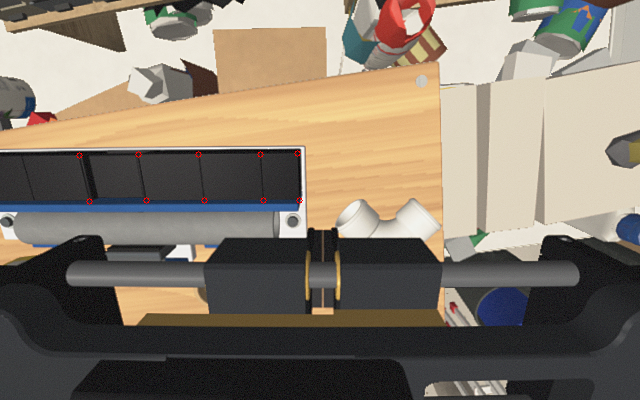

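The projected ledge points lie on the ledge in the wrist view: right end at about column 300, seams near 263, 204 and 146, and a step near 85. The fit is good to about 3 mm. Next I go above the right end piece and lower to touch it.

Request:
apply_moves(
  moves=[
    [0.12,-0.19,0.1,0,0,0,0],
    [0.12,-0.19,0.3,0,0,0,0],
    [0.12,-0.19,0.4,0,0,0,0],
    [0.12,-0.19,0.4,0,0,0,0],
    [0.12,-0.19,0.4,0,0,0,0],
  ],
)

```text
time_s: 3.2
tool_pos: [0.5405, -0.2111, 0.2792]
tool_rot: [180.0, -0.0, -8.0]
force: [0.9, 0.3, -0.1]
grip_width: 0.0008
grasp_force: 0.0
```

Request:
apply_moves(
  moves=[
    [0,0,0.02,0,0,0,0],
    [0,0,0.04,0,0,0,0],
    [0,0,0.05,0,0,0,0],
    [0,0,0.06,0,0,0,0],
    [0,0,0.06,0,0,0,0],
  ],
)

```text
time_s: 3.7
tool_pos: [0.541, -0.2093, 0.2664]
tool_rot: [180.0, 0.0, -7.9]
force: [-0.3, 0.3, 0.5]
grip_width: 0.0003
grasp_force: 0.0
```

```bash
python3 where.py
```

```text
3.7 [ 0.54096634 -0.20928543  0.26639827] [ 1.79995837e+02  1.41571866e-02 -7.88518896e+00] F [-0.30390083  0.32514396  0.53671064] jig xy rel mid mm 3.3431838683621766 -155.29980535449 joints [ 39.  10. -23.  89.   4.  82. -83.]
to R, z .28 (units): [-0.01673492  0.00850159 -0.06800389]
```

Request:
apply_moves(
  moves=[
    [0,0,0.005,0,0,0,0],
    [0,0,0.01,0,0,0,0],
    [0,0,0.01,0,0,0,0],
    [0,0,0.01,0,0,0,0],
  ],
)

```text
time_s: 4.1
tool_pos: [0.5412, -0.2093, 0.2655]
tool_rot: [180.0, -0.1, -7.9]
force: [-1.2, 1.0, 5.8]
grip_width: 0.0006
grasp_force: 2.7
```

Request:
apply_moves(
  moves=[
    [0,0,0.005,0,0,0,0],
    [0,0,0.005,0,0,0,0],
    [0,0,0.005,0,0,0,0],
  ],
)

```text
time_s: 4.4
tool_pos: [0.5412, -0.2093, 0.2655]
tool_rot: [180.0, -0.1, -7.9]
force: [-3.5, 0.5, 8.2]
grip_width: -0.0
grasp_force: 4.6
```

Request:
apply_moves(
  moves=[
    [0,0,0.005,0,0,0,0],
    [0,0,0.005,0,0,0,0],
    [0,0,0.005,0,0,0,0],
  ],
)

```text
time_s: 4.7
tool_pos: [0.5412, -0.2093, 0.2654]
tool_rot: [179.9, -0.1, -7.9]
force: [-5.0, 1.2, 12.7]
grip_width: 0.0003
grasp_force: 6.5
```

Request:
apply_moves(
  moves=[
    [0,-0.025,0,0,0,0,0],
    [0,-0.05,0,0,0,0,0],
    [0,-0.075,0,0,0,0,0],
    [0,-0.1,0,0,0,0,0],
    [0,-0.125,0,0,0,0,0],
    [0,-0.15,0,0,0,0,0],
    [0,-0.15,0,0,0,0,0],
  ],
)

```text
time_s: 5.4
tool_pos: [0.5461, -0.1832, 0.2655]
tool_rot: [179.7, -0.3, -8.0]
force: [-2.1, -5.1, 10.9]
grip_width: 0.0008
grasp_force: 5.2
```

Request:
apply_moves(
  moves=[
    [0,-0.025,0,0,0,0,0],
    [0,-0.05,0,0,0,0,0],
    [0,-0.075,0,0,0,0,0],
    [0,-0.1,0,0,0,0,0],
    [0,-0.125,0,0,0,0,0],
    [0,-0.15,0,0,0,0,0],
    [0,-0.15,0,0,0,0,0],
  ],
)

```text
time_s: 6.1
tool_pos: [0.5503, -0.1535, 0.2654]
tool_rot: [179.7, -0.3, -8.0]
force: [-1.4, -5.5, 10.1]
grip_width: 0.0009
grasp_force: 5.3
```

Request:
apply_moves(
  moves=[
    [0,-0.025,0,0,0,0,0],
    [0,-0.05,0,0,0,0,0],
    [0,-0.075,0,0,0,0,0],
    [0,-0.1,0,0,0,0,0],
    [0,-0.125,0,0,0,0,0],
    [0,-0.15,0,0,0,0,0],
    [0,-0.15,0,0,0,0,0],
  ],
)

```text
time_s: 6.8
tool_pos: [0.5546, -0.1238, 0.2654]
tool_rot: [179.7, -0.3, -8.0]
force: [-1.3, -5.3, 10.8]
grip_width: 0.0003
grasp_force: 5.5
```

Request:
apply_moves(
  moves=[
    [0,-0.025,0,0,0,0,0],
    [0,-0.05,0,0,0,0,0],
    [0,-0.075,0,0,0,0,0],
    [0,-0.1,0,0,0,0,0],
    [0,-0.125,0,0,0,0,0],
    [0,-0.15,0,0,0,0,0],
    [0,-0.15,0,0,0,0,0],
  ],
)

```text
time_s: 7.5
tool_pos: [0.5588, -0.0942, 0.2654]
tool_rot: [179.7, -0.3, -8.0]
force: [-1.0, -4.6, 11.4]
grip_width: 0.0003
grasp_force: 5.6
```

```bash
python3 where.py
```

```text
7.5 [ 0.55877795 -0.09415278  0.26542933] [179.67639524  -0.32787819  -8.04675451] F [-1.01712421 -4.58315814 11.35581734] jig xy rel mid mm 5.161388260308032 -38.81171731961866 joints [ 32.   9. -28.  91.   4.  81. -95.]
to R, z .28 (units): [-0.02387595  0.5914084  -0.06965205]
```

Request:
apply_moves(
  moves=[
    [0,-0.02,0,0,0,0,0],
    [0,-0.04,0,0,0,0,0],
    [0,-0.06,0,0,0,0,0],
    [0,-0.08,0,0,0,0,0],
    [0,-0.08,0,0,0,0,0],
  ],
)

```text
time_s: 8.0
tool_pos: [0.5609, -0.0789, 0.2653]
tool_rot: [179.6, -0.3, -8.1]
force: [-1.4, -6.2, 11.8]
grip_width: 0.0004
grasp_force: 5.5
```

Request:
apply_moves(
  moves=[
    [0,-0.02,0,0,0,0,0],
    [0,-0.04,0,0,0,0,0],
    [0,-0.06,0,0,0,0,0],
    [0,-0.06,0,0,0,0,0],
  ],
)

```text
time_s: 8.4
tool_pos: [0.5612, -0.0613, 0.262]
tool_rot: [-179.9, 0.0, -7.8]
force: [0.3, 1.1, -0.0]
grip_width: 0.0002
grasp_force: 0.0
```

The finger dropped in at the middle block: z fell from 265.4 to 262.0 mm and the force went to zero. I'll centre it in the notch and press.

Request:
apply_moves(
  moves=[
    [-0.01,-0.025,0,0,0,0,0],
    [-0.01,-0.025,0.01,0,0,0,0],
    [-0.01,-0.025,0.02,0,0,0,0],
    [-0.01,-0.025,0.03,0,0,0,0],
    [-0.01,-0.025,0.04,0,0,0,0],
    [-0.01,-0.025,0.05,0,0,0,0],
    [-0.01,-0.025,0.06,0,0,0,0],
    [-0.01,-0.025,0.065,0,0,0,0],
    [-0.01,-0.025,0.065,0,0,0,0],
    [-0.01,-0.025,0.065,0,0,0,0],
  ],
)

```text
time_s: 9.4
tool_pos: [0.56, -0.056, 0.2513]
tool_rot: [-179.9, -0.0, -7.8]
force: [-4.2, 3.1, 10.7]
grip_width: 0.0007
grasp_force: 5.1
```

Request:
apply_moves(
  moves=[
    [0,0,0.01,0,0,0,0],
    [0,0,0.015,0,0,0,0],
    [0,0,0.015,0,0,0,0],
    [0,0,0.015,0,0,0,0],
  ],
)

```text
time_s: 9.8
tool_pos: [0.56, -0.0561, 0.2503]
tool_rot: [-180.0, -0.1, -7.8]
force: [-7.7, 4.5, 18.7]
grip_width: 0.0003
grasp_force: 9.4
```

```bash
python3 where.py; python3 - <<'E'
from h import *
c,im=snap("scene","s2")
cv2.imwrite("pics/s2c.png",cv2.resize(im[110:280,220:480,::-1],None,fx=3,fy=3,interpolation=cv2.INTER_CUBIC))
E
```

```text
9.8 [ 0.56004683 -0.05606087  0.25034404] [-1.79975845e+02 -9.68585108e-02 -7.82981984e+00] F [-7.68781087  4.49255767 18.67603645] jig xy rel mid mm 1.1827013631582135 -0.9069191509142802 joints [ 30.   9. -30.  93.   4.  80. -98.]
to R, z .28 (units): [-0.0066188   0.78039499 -0.1486202 ]
```

View pics/s2c.png

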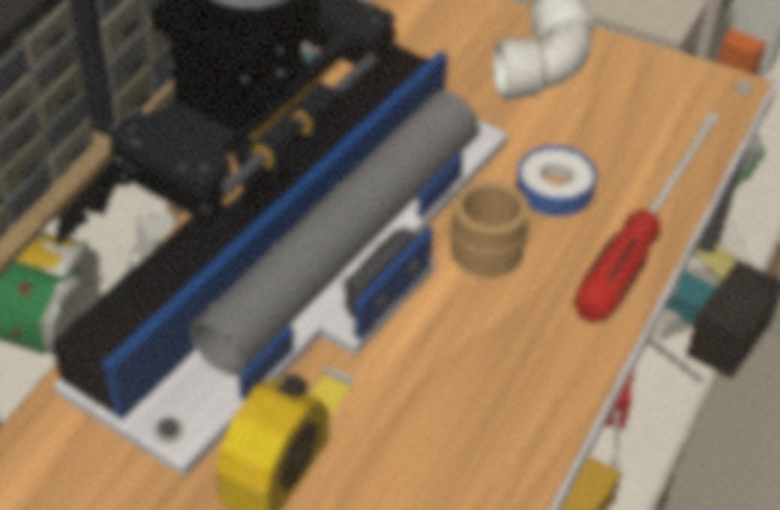

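The picture shows the jaw, near crop (385,265), moved forward off the pipe and up against its front plate. The pipe and the things in front look undisturbed. The tip is 15.1 mm below the ledge top at 18.7 N, so the catch is on its stop and I'm handing in.

```bash
python3 -c "
from h import *
print(env.sign_off())"
```

```text
the job is handed in; nothing more can be done
None
```

I touched the ledge at its right end, felt along to the notch in the middle block, and pressed the catch to its stop (tip 15.1 mm below the ledge top, 18.7 N). The last picture showed the jaw open, and I handed the job in at about 10 s with the catch still held down.

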